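# Index and lock the peg-filing turntable

### The arm

A 6-joint arm with a two-finger parallel gripper is mounted at the origin on the work surface. World frame = base frame: x ahead of the robot, y to its left, z up, the work surface at z = 0. Lengths are in m, angles in degrees, forces in N, time in s.
With the tool pointing down it reaches from about 0.375 to 0.9 m from the base axis. Payload 3.1 kg.
Tool frame: the origin (TCP) lies at the very end of the fingers, on their centre line; the grasp point (between the pads) lies bot.grip_point_offset behind it (bot.grip_point_offset is the distance from the TCP to the grasp point, in m); z points along the fingers, y is the line along which they close (so a half turn about z gives the same grasp; the last joint's range is limited). The gripper opens to 87 mm and grips with 3 to 60 N. Pads are 19 mm wide; open, the fingers measure 117 mm over their backs; the gripper's body (75 mm by 190 mm) begins 51 mm behind the grasp point.
Start: joints at [63.512, 30.224, 82.088, -0, 67.689, -10.227], TCP at [0.175, 0.6, 0.193] pointing down, gripper open.
Joint ranges: [-176.69, 176.69], [-43.24, 126.21], [12.49, 139.97], [-82, 262], [0, 151.66], [-163.58, 163.58]. Speed limits (degrees/s): [159.86, 159.86, 180, 180, 180, 180].

### API

Orientations are given as a 3x3 rotation matrix whose columns are the frame's x, y, z axes.
In Python, from rig import bot, viewer, ticket gives the robot as it stands.
- The arm moves only by the tool servo_tool, never from a script. Its argument "targets" is a list of rows, each an object with "offset": the shift along the tool's x, y, z in m, a list of three; "dr": the turn, a rotation vector about the tool's x, y, z in degrees, a list of three. In form: [{"offset": [x, y, z], "dr": [ax, ay, az]}, ...]. A call has 1 to 20 rows; each row is the pose to reach, as a shift and turn from the pose commanded when the call began, along the tool's axes at that moment; what a row does not reach only later rows make up. A row lasts 1/12 s, in which the tool goes at most 41.7 mm and 7.16 degrees, less where a joint would pass 70% of its speed; a pose out of reach is approached as far as the arm can. A call with a gripper value outside its range is refused whole. "gripper" is the gripper command: -1 is fully open, 1 is shut, values between are in proportion, set as the call begins (left out, the last holds). The fingers move at their own pace and stop on an object; the grip force is fixed at half the most. Time passes only in rows, so rows that repeat a pose let the fingers close. It gives the time, the measured TCP pose, the force, the opening and the grip force at its end, in the units of the state.
- bot.read_state(): the state, without advancing time (a new reading comes with each control period).
- viewer.capture(name): name is "side" or "top"; returns a dict with "color" (400x640x3 uint8, red, green, blue), "camera_matrix" (3x3 intrinsics, pixels), "k1" (the pictures are not rectified: a ray, as slopes to the right and down, at radius r is drawn at 1 + k1 r^2 times it, then the intrinsics apply), "R" (3x3) and "t" (3): a world point X has camera coordinates R X + t. Camera axes: x right, y down, z forward; pixel columns grow to the right and rows downward; lengths in m; the calibration is good to about 2 mm. A picture is of the moment at which its call begins. There is no depth.
- ticket.hand_in(): hands the job in; it is judged then, once.
The state is a dict: "time_s": time; "joint_positions": joint angles; "qvel": joint speeds; "tau": joint torques, N m; "position": TCP position; "tcp_rot": TCP orientation; "force": force on the tool from outside, world axes, zero at the start; "moment": the same for the moment, N m; "opening": opening from 0.0 (shut) to 1.0 (fully open); "grasp_force": force on a finger pad.
Only numpy, scipy, OpenCV 4.12 (cv2) and the standard library are available. Lean on these libraries where they do the work, as an engineer would, in place of code of your own. Each camera call takes 0.05 s, during which the arm holds its last target. There are 200 camera calls.

### The job

Set the peg-filing turntable for the next cut: gently push its arms round until the red pointer arm points at the yellow marker block, and only then push the blue lock lever round until it rests at its stop. Only push with the outside of the fingers: do not pinch an arm or the lever. Leave the wooden peg standing untouched in the hub, and do not shift anything else on the bench.

Things in the scene. Friction and masses are not known exactly. Their poses are not given: they have to be found in the camera images.
- board: plywood board fixed to the bench, 280 x 400 x 20 mm; place and yaw vary. Origin on the bench under the turntable's axis; it spans x -140..140, y -140..260 mm in its own axes. On it a flat aluminium dial, radius 127 mm, top 24 mm above the bench, and the lever's dark post (radius 16, top 44 mm) at x 0, y 165 mm.
- turntable: four-armed steel turntable, turns either way about vertical z with no stops; stays where left; 0.2 N m turns it (3 N at 75 mm). Origin on the axis 40 mm above the bench. Arms along +x (red pointer), +y, -x, -y (steel): 12 wide, 48 to 64 mm above the bench, ending 98 mm from the axis. Free space between and under them down to the dial (24 mm), save a foot of 35 mm radius under the hub.
- hub (a point): centre of the top of the 44 x 44 mm square hub, on the turntable's axis, 66 mm above the bench
- pointer_tip (a point): outer end of the red pointer arm, mid-height, 98 mm from the axis
- marker: fixed yellow block, 22 mm (radial) x 18 mm wide x 26 mm tall, on the dial just beyond the reach of the arms (104 to 126 mm from the turntable's axis; top 50 mm above the bench). Its origin is on the turntable's axis at the dial's top (24 mm above the bench); its +x points from the axis to the block. The angle it stands at varies.
- marker_face (a point): middle of the top edge of the marker's inner face, 104 mm from the axis: the pointer must point here
- lock_lever: blue lock lever, a level bar 12 mm wide, 16 mm tall (45 to 61 mm above the bench) reaching 93 mm from its vertical pivot along its own +x. Origin on the pivot axis, 44 mm above the bench. The board below it is at 20 mm. About 0.15 N m moves it (about 2.3 N at 65 mm); it stays where it is left.
- lever_end (a point): centre of the lever's round end, 85 mm from the pivot
- lock (a joint): angle of the lock lever, rad: 0 = unlocked, lever along the board's +x; grows counter-clockwise seen from above; 1.4 = locked, hard against its stop, lever nearly along the board's +y, away from the turntable. It starts between 0 and 0.3.
- peg: cello tuning peg, 13 mm shaft with a brass collar and a 20 mm round head, standing loose in the hub's socket 22 mm deep; its top is 92 mm above the bench. Origin at the foot of its shaft, on the turntable's axis. It turns with the hub; not to be touched.
- spare_peg: spare tuning peg lying on the board near the lever, on the side towards the robot, 67 mm long, 18 mm thick; leave alone
- polish_tin: round brass tin, 60 mm across, 40 mm tall, standing beside the board; leave alone
- glue: white glue bottle, 52 mm across, 100 mm tall; leave alone
- mug: blue mug, 76 mm across, 90 mm tall; leave alone
- brush: brush lying on the bench; leave alone
- screwdriver: screwdriver lying on the bench; leave alone
- file: flat file, 305 mm long with its handle, lying on the bench's far part; leave alone

How it is judged:
By the outcome, as a careful person would: the job done as asked, in the order asked, and still so for the second after the job is handed in, with the robot touching nothing.
It also fails if it takes over 64 s, if anything falls off the work surface, if the arm or the gripper's body presses on something with over 40 N, if the wrist force passes 120 N, or if a joint passes its speed limit or range.

## Working session

There is one attempt and no reset: what is moved stays moved. The work goes in short steps, Python scripts to look and compute and a tool call to move; the robot and the scene stay as the last step left them, time stands still between calls to the robot, and variables do not carry over. Pictures are saved under pics/ and viewed, at most 10 in all, crops included, and the job is handed in when it is done.

Besides the shell and the picture viewer there is one more tool, called after "Request:" in YAML: its name, and indented under it one key for each argument. servo_tool: Moves the arm, as the interface text tells. Its arguments: {"type":"object","properties":{"targets":{"type":"array"},"gripper":{"type":"number"}},"required":["targets"]}

```bash
mkdir -p pics
cat > h.py <<'E'
import numpy as np, cv2
from rig import bot, viewer, ticket
def cap(n,f=None):
    c=viewer.capture(n)
    if f: cv2.imwrite(f,c["color"][:,:,::-1])
    return c
def ray(c,uv,z):
    K=np.array(c["camera_matrix"]);k=c["k1"]
    d=(np.array(uv,float)-K[:2,2])/[K[0,0],K[1,1]]
    s=d.copy()
    for _ in range(20): s=d/(1+k*(s@s))
    R=np.array(c["R"]);t=np.array(c["t"])
    o=-R.T@t; v=R.T@np.r_[s,1]
    return o+v*(z-o[2])/v[2]
def proj(c,X):
    R=np.array(c["R"]);p=R@np.array(X)+c["t"];s=p[:2]/p[2];s=s*(1+c["k1"]*(s@s))
    K=np.array(c["camera_matrix"]);return s*[K[0,0],K[1,1]]+K[:2,2]
E
python3 - <<'E'
from h import *
for n in("side","top"):
    c=cap(n,f"pics/{n}0.png");print(n,-np.array(c["R"]).T@c["t"])
s=bot.read_state();print(s["position"],np.round(s["tcp_rot"],3),s["time_s"],bot.grip_point_offset,s["opening"],s["force"])
E
```

```text
side [ 0.18318981 -0.94434588  0.73649828]
top [ 0.36225958 -0.02085913  1.509079  ]
[0.17463403 0.59934895 0.19236706] [[-0.96   0.28  -0.001]
 [ 0.28   0.96  -0.002]
 [ 0.    -0.002 -1.   ]] 0.1 0.0187 0.9985573919315193 [ 0.03619532 -0.56050139 -0.34518949]
```

View pics/top0.png

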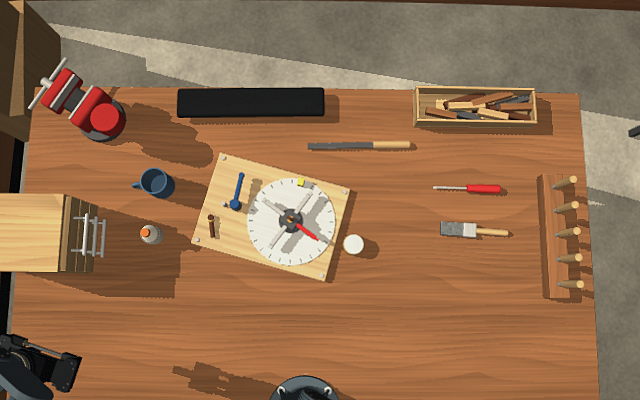

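View pics/side0.png

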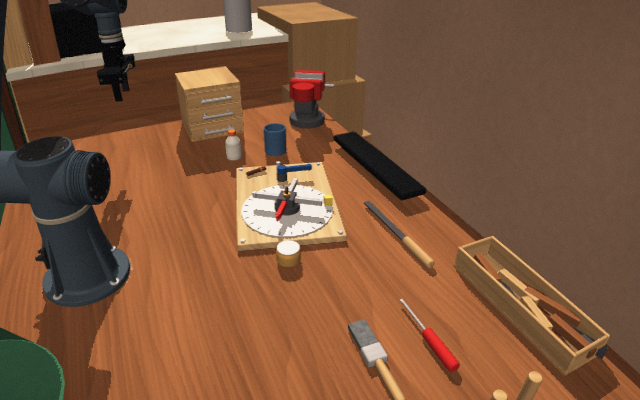

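```bash
cat > m.py <<'E'
from h import *
def blobs(c,lo,hi,roi,name):
    h=cv2.cvtColor(c["color"],cv2.COLOR_RGB2HSV);m=cv2.inRange(h,lo,hi)
    z=np.zeros_like(m);x0,y0,x1,y1=roi;z[y0:y1,x0:x1]=m[y0:y1,x0:x1]
    n,l,s,ce=cv2.connectedComponentsWithStats(z)
    i=1+np.argmax(s[1:,4]);return np.argwhere(l==i)[:,::-1].astype(float),ce[i],s[i]
def line(c,px,z):
    P=np.array([ray(c,p,z)[:2] for p in px]);vx,vy,x,y=cv2.fitLine(P.astype(np.float32),cv2.DIST_L2,0,.01,.01).ravel()
    d=np.array([vx,vy]);t=(P-[x,y])@d
    return np.array([x,y]),d,np.array([x,y])+d*t.min(),np.array([x,y])+d*t.max()
E
python3 - <<'E'
from m import *
c=cap("top")
roi=(190,145,360,285)
red,_,s=blobs(c,(0,150,120),(8,255,255),roi,"r");print("red",s,[np.round(v,4) for v in line(c,red,.064)])
y,ce,s=blobs(c,(22,150,150),(35,255,255),roi,"y");print("yel",s,ray(c,ce,.048))
b,_,s=blobs(c,(100,120,40),(125,255,255),roi,"b");print("blue",s,[np.round(v,4) for v in line(c,b,.061)])
# dial: white low-sat
h=cv2.cvtColor(c["color"],cv2.COLOR_RGB2HSV);m=cv2.inRange(h,(0,0,150),(180,45,255));z=np.zeros_like(m);z[165:275,240:342]=m[165:275,240:342]
k=cv2.morphologyEx(z,cv2.MORPH_CLOSE,np.ones((15,15)));cn=max(cv2.findContours(k,0,1)[0],key=cv2.contourArea)
e=cv2.fitEllipse(cv2.convexHull(cn));print(e,ray(c,e[0],.024))
for p in[(221,153),(354,189),(327,281),(192,244)]:print(p,ray(c,p,.02))
im=c["color"][140:290,185:385,::-1];cv2.imwrite("pics/c1.png",cv2.resize(im,None,fx=4,fy=4,interpolation=2))
for n,p in dict(tin=(353,244),pegA=(211,216),pegB=(214,236)).items():print(n,ray(c,p,.04 if n=="tin" else .03))
E
```

```text
red [296 223  22  18  99] [array([ 5.044e-01, -5.000e-04], dtype=float32), array([0.5874, 0.8093], dtype=float32), array([ 0.4808, -0.0331]), array([0.5238, 0.0261])]
yel [298 178   6   8  40] [0.64817584 0.01652041 0.048     ]
blue [230 173  14  36 172] [array([0.6105, 0.1961], dtype=float32), array([ 0.9813, -0.1924], dtype=float32), array([0.5674, 0.2046]), array([0.6686, 0.1847])]
((290.8572692871094, 221.54141235351562), (87.35811614990234, 87.78389739990234), 136.94358825683594) [0.53504183 0.04315078 0.024     ]
(221, 153) [0.73647412 0.25259403 0.02      ]
(354, 189) [ 0.63264632 -0.13909257  0.02      ]
(327, 281) [ 0.36682659 -0.06179031  0.02      ]
(192, 244) [0.46789342 0.32556692 0.02      ]
tin [ 0.47087124 -0.13424277  0.04      ]
pegA [0.54801815 0.2722043  0.03      ]
pegB [0.49068225 0.26132286 0.03      ]
```

View pics/c1.png

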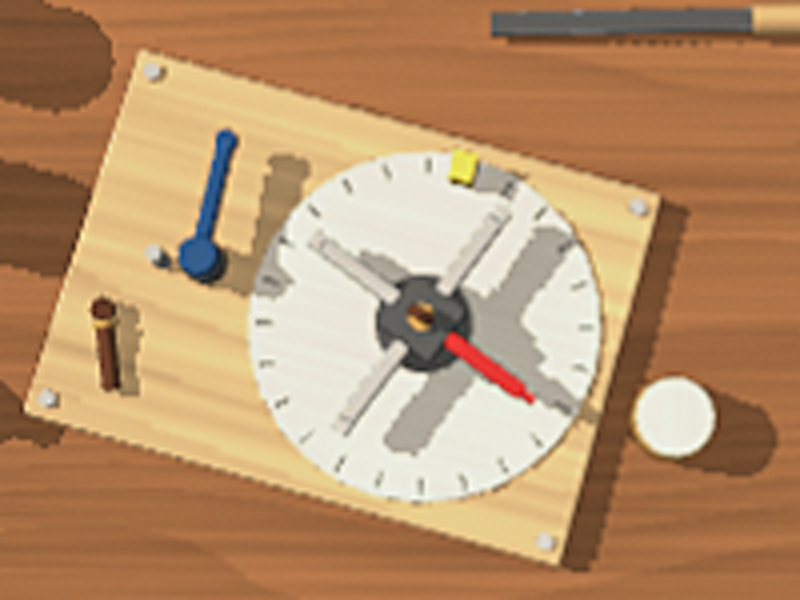

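Request:
servo_tool:
  targets:
    - {"offset": [-0.03,-0.02,0],"dr": [0,0,6]}
    - {"offset": [-0.06,-0.04,0],"dr": [0,0,12]}
    - {"offset": [-0.09,-0.06,0],"dr": [0,0,18]}
    - {"offset": [-0.12,-0.08,0],"dr": [0,0,24]}
    - {"offset": [-0.15,-0.1,0],"dr": [0,0,30]}
    - {"offset": [-0.18,-0.12,0],"dr": [0,0,36]}
    - {"offset": [-0.21,-0.14,0],"dr": [0,0,42]}
    - {"offset": [-0.24,-0.16,0],"dr": [0,0,48]}
    - {"offset": [-0.27,-0.18,0],"dr": [0,0,54]}
    - {"offset": [-0.3,-0.2,0],"dr": [0,0,60]}
    - {"offset": [-0.33,-0.22,0],"dr": [0,0,66]}
    - {"offset": [-0.36,-0.24,0],"dr": [0,0,72]}
    - {"offset": [-0.39,-0.26,0],"dr": [0,0,78]}
    - {"offset": [-0.42,-0.28,0],"dr": [0,0,84]}
    - {"offset": [-0.45,-0.3,0],"dr": [0,0,90]}
    - {"offset": [-0.48,-0.32,0],"dr": [0,0,96]}
    - {"offset": [-0.51,-0.34,0],"dr": [0,0,102]}
    - {"offset": [-0.54,-0.36,0],"dr": [0,0,108]}
    - {"offset": [-0.5645,-0.377,0],"dr": [0,0,109.7]}
    - {"offset": [-0.5645,-0.377,0],"dr": [0,0,109.7]}
  gripper: 1

```text
time_s: 1.82
position: [0.6159, 0.0747, 0.193]
tcp_rot: [[0.592, 0.806, 0.004], [0.806, -0.592, -0.003], [0.001, 0.005, -1.0]]
force: [1.1, -0.7, 1.0]
opening: -0.0
grasp_force: 0.0
```

```bash
cat >> h.py <<'E'
AX=np.array([.535,.043])
from scipy.spatial.transform import Rotation as Rn
def pose():
    s=bot.read_state();R=np.array(s["tcp_rot"]);return np.array(s["position"]),R,np.degrees(np.arctan2(R[1,1],R[0,1]))
def rows(ts):
    p,R,_=pose();out=[]
    for x,y,z,yaw in ts:
        a=np.radians(yaw);c,s=np.cos(a),np.sin(a);G=np.array([[-s*-1*-1,c,0],[c,s,0],[0,0,-1.]])
        G=np.array([[-s,c,0],[c,s,0],[0,0,-1.]]);
        out.append((np.round(R.T@([x,y,z]-p),4).tolist(),np.round(Rn.from_matrix(R.T@G).as_rotvec(degrees=True),1).tolist()))
    return out
def armpt(al,r,q,z):
    a=np.radians(al);u=np.array([np.cos(a),np.sin(a)]);n=np.array([-u[1],u[0]])
    return (*(AX+r*u+q*n),z,al-90)
E
python3 - <<'E'
from h import *
s=bot.read_state();print(pose(),s["joint_positions"],s["opening"],s["force"],s["time_s"])
cap("side","pics/s1.png")
for r in rows([armpt(54,.075,-.040,.042)]):print(r)
E
```

```text
(array([0.61590248, 0.07469111, 0.19303859]), array([[ 5.92065243e-01,  8.05877719e-01,  4.45530483e-03],
       [ 8.05889804e-01, -5.92060206e-01, -2.51720981e-03],
       [ 6.09245393e-04,  5.08083718e-03, -9.99986907e-01]]), np.float64(-36.30388667666761)) [-3.32102695 29.7725029  82.99416619 -0.14038391 66.97019473 33.03739398] -0.00042109593091001484 [ 1.0910503  -0.65499617  0.96654032] 1.8167
([0.0013, -0.0032, 0.1507], [0.0, -0.0, -0.2])
```

View pics/s1.png

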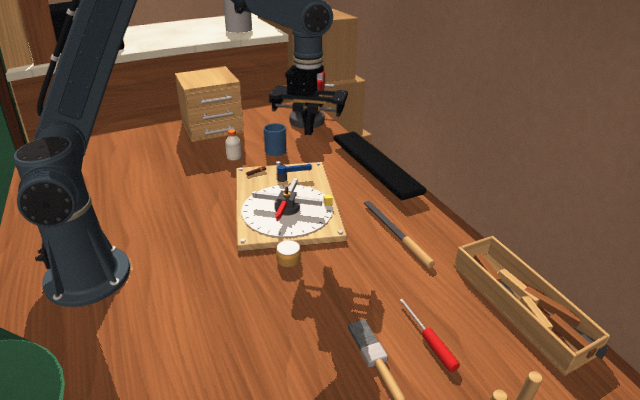

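Run:
```python
from h import *
c=cap("side");print(proj(c,pose()[0]),proj(c,[.535,.043,.092]),proj(c,[.6482,.0165,.05]))
```

```text
[306.02457692 143.06150618] [285.25582142 187.44200834] [327.41546315 196.39673835]
```

Request:
servo_tool:
  targets:
    - {"offset": [0.001,-0.003,0.02],"dr": [0,0,0]}
    - {"offset": [0.001,-0.003,0.04],"dr": [0,0,0]}
    - {"offset": [0.001,-0.003,0.06],"dr": [0,0,0]}
    - {"offset": [0.001,-0.003,0.08],"dr": [0,0,0]}
    - {"offset": [0.001,-0.003,0.1],"dr": [0,0,0]}
    - {"offset": [0.001,-0.003,0.1],"dr": [0,0,0]}

```text
time_s: 2.42
position: [0.6046, 0.0843, 0.0893]
tcp_rot: [[0.585, 0.811, -0.01], [0.811, -0.585, 0.001], [-0.005, -0.009, -1.0]]
force: [0.1, 0.3, -0.3]
opening: 0.004
grasp_force: 0.0
```

Request:
servo_tool:
  targets:
    - {"offset": [0,0,0],"dr": [0,0,0]}
    - {"offset": [0,0,0],"dr": [0,0,0]}
    - {"offset": [0,0,0],"dr": [0,0,0]}
    - {"offset": [0,0,0],"dr": [0,0,0]}

```text
time_s: 2.75
position: [0.6104, 0.0828, 0.0948]
tcp_rot: [[0.587, 0.81, 0.003], [0.81, -0.587, -0.0], [0.002, 0.002, -1.0]]
force: [-0.2, -0.3, 1.6]
opening: 0.006
grasp_force: 0.0
```

Run:
```python
from h import *
c=cap("side","pics/s2.png");print(pose(),proj(c,pose()[0]))
t=cap("top");a=cv2.resize(c["color"][90:250,220:380,::-1],None,fx=2.5,fy=2.5,interpolation=2);b=cv2.resize(t["color"][140:300,190:350,::-1],None,fx=2.5,fy=2.5,interpolation=2)
cv2.imwrite("pics/c2.png",np.hstack([a,b]));print(proj(t,pose()[0]))
for r in rows([armpt(54,.075,-.040,.042)]):print(r)
```

```text
(array([0.61030741, 0.08272362, 0.094681  ]), array([[ 5.87021520e-01,  8.09567380e-01,  2.52821283e-03],
       [ 8.09570067e-01, -5.87023254e-01, -6.84356947e-05],
       [ 1.42871642e-03,  2.08693866e-03, -9.99996802e-01]]), np.float64(-35.946143105953254)) [305.39355055 174.15578807]
[275.96418462 191.4152433 ]
([-0.0013, 0.0024, 0.0524], [0.1, -0.1, 0.0])
```

View pics/c2.png

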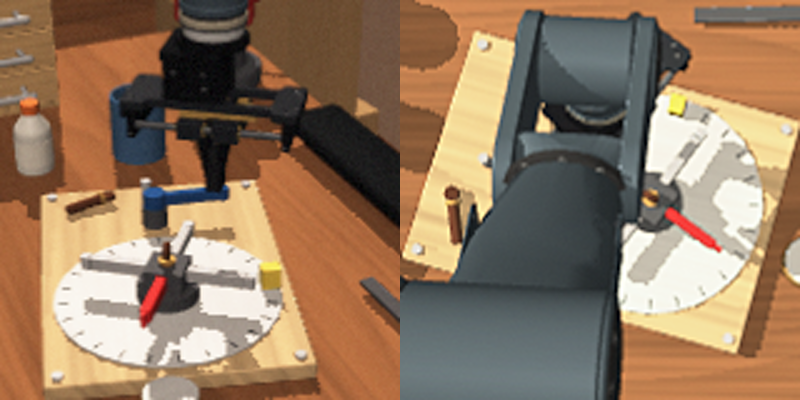

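Run:
```python
from h import *
c=cap("side");print(proj(c,[.1746,.5993,.1924]))
im=c["color"][130:200,265:345,::-1];im=cv2.resize(im,None,fx=8,fy=8,interpolation=0)
p=(proj(c,pose()[0])-[265,130]+.5)*8;cv2.circle(im,tuple(int(v) for v in p),4,(0,255,0),1)
cv2.imwrite("pics/z.png",im)
```

```text
[123.5899901  103.97710424]
```

View pics/z.png

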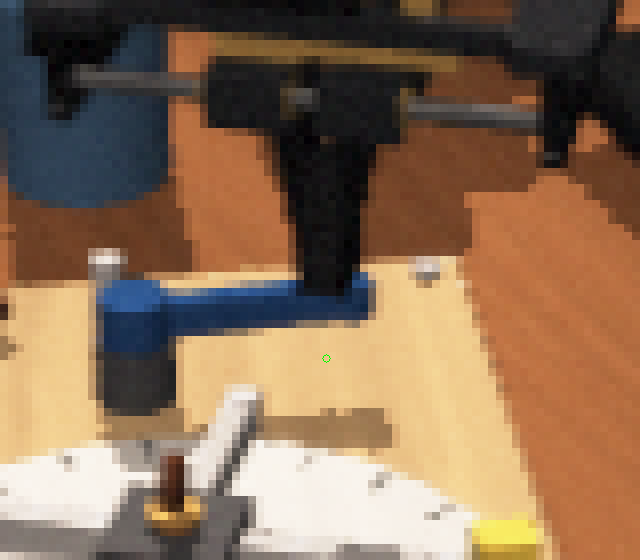

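Run:
```python
from h import *
c=cap("side");im=cv2.imread("pics/side0.png")[30:115,80:160];im=cv2.resize(im,None,fx=7,fy=7,interpolation=0)
T=np.array([.1746,.5993,.1924]);y=np.array([.28,.96,0])
for q in(-.0585,-.0435,.0435,.0585):
    p=proj(c,T+q*y);print(p);p=(p-[80,30]+.5)*7;cv2.circle(im,tuple(int(v) for v in p),4,(0,255,0),1)
cv2.imwrite("pics/z0.png",im)
```

```text
[119.54579633 110.6645119 ]
[120.60691854 108.90638796]
[126.43996794  99.28582919]
[127.39338975  97.72034038]
```

View pics/z0.png

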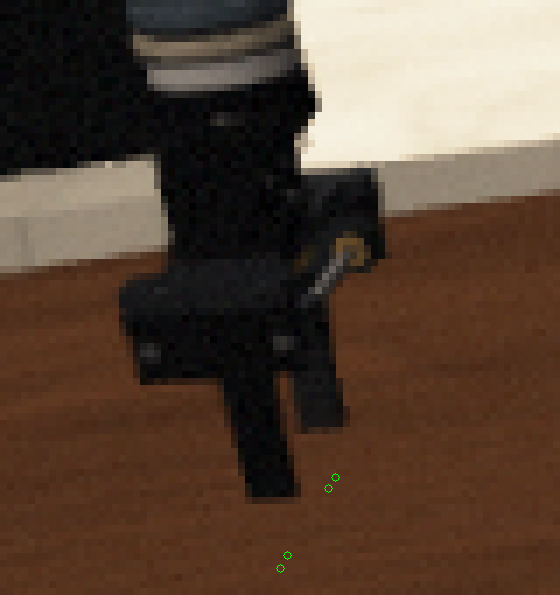

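Run:
```python
from h import *
c=cap("side")
def J(p):
    return np.array([(proj(c,np.array(p)+e)-proj(c,p))/.01 for e in np.eye(3)*.01]).T
for p in([.1746,.5993,.1924],[.6103,.0827,.0947]):print(np.round(J(p)))
print(ray(c,(305.8,166.5),.0947),ray(c,(305.8,166.5),.1187))
```

```text
[[ 305.  -19.  -60.]
 [ -51. -100. -284.]]
[[ 329. -138.   -3.]
 [ -71. -163. -311.]]
[0.62847099 0.12284499 0.0947    ] [0.61181974 0.08293747 0.1187    ]
```

Request:
servo_tool:
  targets:
    - {"offset": [-0.001,0.002,0.015],"dr": [0,0,0]}
    - {"offset": [-0.001,0.002,0.03],"dr": [0,0,0]}
    - {"offset": [-0.001,0.002,0.044],"dr": [0,0,0]}
    - {"offset": [-0.001,0.002,0.05],"dr": [0,0,0]}
    - {"offset": [-0.001,0.002,0.05],"dr": [0,0,0]}
    - {"offset": [-0.001,0.002,0.05],"dr": [0,0,0]}

```text
time_s: 3.5
position: [0.6106, 0.0805, 0.0433]
tcp_rot: [[0.587, 0.809, -0.0], [0.809, -0.587, 0.0], [-0.0, -0.0, -1.0]]
force: [-0.0, -0.0, 0.3]
opening: 0.006
grasp_force: 0.0
```

Request:
servo_tool:
  targets:
    - {"offset": [0,0,0.003],"dr": [0,0,0]}
    - {"offset": [0,0,0.006],"dr": [0,0,0]}
    - {"offset": [0,0,0.008],"dr": [0,0,0]}
    - {"offset": [0,0,0.01],"dr": [0,0,0]}
    - {"offset": [0,0,0.01],"dr": [0,0,0]}

```text
time_s: 3.92
position: [0.6103, 0.0806, 0.033]
tcp_rot: [[0.587, 0.809, -0.0], [0.809, -0.587, -0.0], [-0.0, -0.0, -1.0]]
force: [-0.3, -1.6, 0.5]
opening: 0.006
grasp_force: 0.0
```

Run:
```python
from h import *
c=cap("side");s=bot.read_state();print(pose()[0],s["force"],s["time_s"])
im=c["color"][130:200,265:345,::-1];im=cv2.resize(im,None,fx=8,fy=8,interpolation=0)
p=(proj(c,pose()[0])-[265,130]+.5)*8;cv2.circle(im,tuple(int(v) for v in p),4,(0,255,0),1)
cv2.imwrite("pics/z2.png",im)
```

```text
[0.61036963 0.08059664 0.03314838] [0.25198159 0.23095439 0.68684048] 3.9667
```

View pics/z2.png

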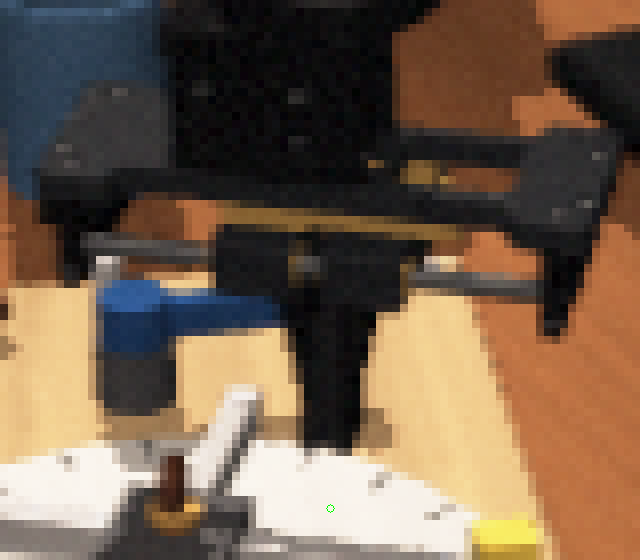

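Request:
servo_tool:
  targets:
    - {"offset": [0,0,0.003],"dr": [0,0,0]}
    - {"offset": [0,0,0.006],"dr": [0,0,0]}
    - {"offset": [0,0,0.009],"dr": [0,0,0]}
    - {"offset": [0,0,0.011],"dr": [0,0,0]}
    - {"offset": [0,0,0.011],"dr": [0,0,0]}

```text
time_s: 4.38
position: [0.61, 0.0806, 0.0216]
tcp_rot: [[0.587, 0.809, -0.001], [0.809, -0.587, 0.0], [-0.001, -0.001, -1.0]]
force: [0.1, 0.5, 0.0]
opening: 0.004
grasp_force: 0.0
```

Run:
```python
from h import *
t=[armpt(54,.075,q,.0155) for q in(-.037,-.032,-.028,-.024,-.021)]+[armpt(54+a,.075,-.021,.0155) for a in np.arange(3.5,53,3.5)]
R=rows(t);p,r,_=pose()
print(p);print(str([{"offset":[round(v,3) for v in o],"dr":[0,0,round(d[2],1)]} for o,d in R]).replace("'",'"'))
```

```text
[0.61000302 0.08061003 0.02155399]
[{"offset": [0.001, -0.002, 0.006], "dr": [0, 0, 0.0]}, {"offset": [0.001, -0.007, 0.006], "dr": [0, 0, 0.0]}, {"offset": [0.001, -0.011, 0.006], "dr": [0, 0, 0.0]}, {"offset": [0.001, -0.015, 0.006], "dr": [0, 0, 0.0]}, {"offset": [0.001, -0.018, 0.006], "dr": [0, 0, 0.0]}, {"offset": [0.002, -0.022, 0.006], "dr": [0, 0, -3.5]}, {"offset": [0.003, -0.027, 0.006], "dr": [0, 0, -7.0]}, {"offset": [0.003, -0.032, 0.006], "dr": [0, 0, -10.5]}, {"offset": [0.003, -0.036, 0.006], "dr": [0, 0, -14.0]}, {"offset": [0.003, -0.041, 0.006], "dr": [0, 0, -17.5]}, {"offset": [0.003, -0.046, 0.006], "dr": [0, 0, -21.0]}, {"offset": [0.003, -0.051, 0.006], "dr": [0, 0, -24.5]}, {"offset": [0.002, -0.055, 0.006], "dr": [0, 0, -28.0]}, {"offset": [0.001, -0.06, 0.006], "dr": [0, 0, -31.5]}, {"offset": [-0.001, -0.064, 0.006], "dr": [0, 0, -35.0]}, {"offset": [-0.003, -0.069, 0.006], "dr": [0, 0, -38.5]}, {"offset": [-0.005, -0.073, 0.006], "dr": [0, 0, -42.0]}, {"offset": [-0.007, -0.077, 0.006], "dr": [0, 0, -45.5]}, {"offset": [-0.009, -0.081, 0.006], "dr": [0, 0, -49.0]}, {"offset": [-0.012, -0.085, 0.006], "dr": [0, 0, -52.5]}]
```

Request:
servo_tool:
  targets:
    - {"offset": [0.001,-0.002,0.006],"dr": [0,0,0.0]}
    - {"offset": [0.001,-0.007,0.006],"dr": [0,0,0.0]}
    - {"offset": [0.001,-0.011,0.006],"dr": [0,0,0.0]}
    - {"offset": [0.001,-0.015,0.006],"dr": [0,0,0.0]}
    - {"offset": [0.001,-0.018,0.006],"dr": [0,0,0.0]}
    - {"offset": [0.002,-0.022,0.006],"dr": [0,0,-3.5]}
    - {"offset": [0.003,-0.027,0.006],"dr": [0,0,-7.0]}
    - {"offset": [0.003,-0.032,0.006],"dr": [0,0,-10.5]}
    - {"offset": [0.003,-0.036,0.006],"dr": [0,0,-14.0]}
    - {"offset": [0.003,-0.041,0.006],"dr": [0,0,-17.5]}

```text
time_s: 5.22
position: [0.581, 0.1071, 0.0167]
tcp_rot: [[0.314, 0.95, 0.005], [0.95, -0.314, -0.0], [0.001, 0.005, -1.0]]
force: [2.8, 0.3, -2.0]
opening: 0.008
grasp_force: 1.3
```

Run:
```python
from h import *
c=cap("side");t=cap("top");s=bot.read_state();print(pose(),s["force"],s["time_s"])
a=cv2.resize(c["color"][110:250,220:360,::-1],None,fx=2.8,fy=2.8,interpolation=2);b=cv2.resize(t["color"][150:290,210:350,::-1],None,fx=2.8,fy=2.8,interpolation=2)
cv2.imwrite("pics/c3.png",np.hstack([a,b]))
```

```text
(array([0.57938267, 0.10765226, 0.01662088]), array([[ 3.16307705e-01,  9.48655494e-01,  1.47973923e-03],
       [ 9.48656422e-01, -3.16308321e-01,  1.96375843e-04],
       [ 6.54346852e-04,  1.34164893e-03, -9.99998886e-01]]), np.float64(-18.43983119139751)) [ 1.34624628 -0.07874662  0.32252127] 5.3167
```

View pics/c3.png

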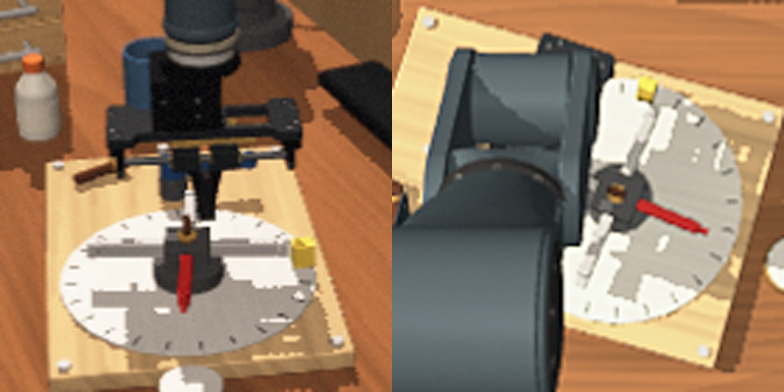

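```bash
cat >> m.py <<'E'
def ang(c,z=.064,o=None):
    px,_,s=blobs(c,(0,150,70),(8,255,255),(235,160,345,285),"r");P=np.array([ray(c,p,z)[:2] for p in px])
    _,d,_,_=line(c,px,z);m=P.mean(0)-AX
    if d@m<0:d=-d
    return np.degrees([np.arctan2(d[1],d[0]),np.arctan2(m[1],m[0])]),len(px)
E
cat > go.py <<'E'
import sys
from m import *
t=cap("top");print(ang(t),ang(cap("side"))[1]);p,r,y=pose();al=y+90
print(p,y,bot.read_state()["force"],bot.read_state()["time_s"])
a0,a1,st,q=map(float,sys.argv[1:5])
R=rows([armpt(a,.075,q,.0155) for a in np.arange(a0,a1+.01,st)])
print(str([{"offset":[round(v,3) for v in o],"dr":[0,0,round(d[2],1)]} for o,d in R]).replace("'",'"'))
E
python3 go.py 75 141.5 3.5 -.021
```

```text
(array([-111.97916193, -110.43157692]), 98) 88
[0.57921346 0.1072769  0.01655713] -18.532512015500703 [-0.6194498  -0.08783558 -0.42512118] 5.4167
[{"offset": [0.001, -0.005, 0.001], "dr": [0, 0, -3.5]}, {"offset": [0.002, -0.01, 0.001], "dr": [0, 0, -7.0]}, {"offset": [0.003, -0.015, 0.001], "dr": [0, 0, -10.5]}, {"offset": [0.003, -0.019, 0.001], "dr": [0, 0, -14.0]}, {"offset": [0.003, -0.024, 0.001], "dr": [0, 0, -17.5]}, {"offset": [0.003, -0.029, 0.001], "dr": [0, 0, -21.0]}, {"offset": [0.002, -0.034, 0.001], "dr": [0, 0, -24.5]}, {"offset": [0.001, -0.038, 0.001], "dr": [0, 0, -28.0]}, {"offset": [-0.0, -0.043, 0.001], "dr": [0, 0, -31.5]}, {"offset": [-0.002, -0.047, 0.001], "dr": [0, 0, -35.0]}, {"offset": [-0.003, -0.052, 0.001], "dr": [0, 0, -38.5]}, {"offset": [-0.005, -0.056, 0.001], "dr": [0, 0, -42.0]}, {"offset": [-0.007, -0.06, 0.001], "dr": [0, 0, -45.5]}, {"offset": [-0.01, -0.064, 0.001], "dr": [0, 0, -49.0]}, {"offset": [-0.013, -0.068, 0.001], "dr": [0, 0, -52.5]}, {"offset": [-0.016, -0.072, 0.001], "dr": [0, 0, -56.0]}, {"offset": [-0.019, -0.075, 0.001], "dr": [0, 0, -59.5]}, {"offset": [-0.022, -0.079, 0.001], "dr": [0, 0, -63.0]}, {"offset": [-0.026, -0.082, 0.001], "dr": [0, 0, -66.5]}, {"offset": [-0.03, -0.085, 0.001], "dr": [0, 0, -70.0]}]
```

Request:
servo_tool:
  targets:
    - {"offset": [0.001,-0.005,0.001],"dr": [0,0,-3.5]}
    - {"offset": [0.002,-0.01,0.001],"dr": [0,0,-7.0]}
    - {"offset": [0.003,-0.015,0.001],"dr": [0,0,-10.5]}
    - {"offset": [0.003,-0.019,0.001],"dr": [0,0,-14.0]}
    - {"offset": [0.003,-0.024,0.001],"dr": [0,0,-17.5]}
    - {"offset": [0.003,-0.029,0.001],"dr": [0,0,-21.0]}
    - {"offset": [0.002,-0.034,0.001],"dr": [0,0,-24.5]}
    - {"offset": [0.001,-0.038,0.001],"dr": [0,0,-28.0]}
    - {"offset": [0.0,-0.043,0.001],"dr": [0,0,-31.5]}
    - {"offset": [-0.002,-0.047,0.001],"dr": [0,0,-35.0]}
    - {"offset": [-0.003,-0.052,0.001],"dr": [0,0,-38.5]}
    - {"offset": [-0.005,-0.056,0.001],"dr": [0,0,-42.0]}
    - {"offset": [-0.007,-0.06,0.001],"dr": [0,0,-45.5]}
    - {"offset": [-0.01,-0.064,0.001],"dr": [0,0,-49.0]}
    - {"offset": [-0.013,-0.068,0.001],"dr": [0,0,-52.5]}
    - {"offset": [-0.016,-0.072,0.001],"dr": [0,0,-56.0]}
    - {"offset": [-0.019,-0.075,0.001],"dr": [0,0,-59.5]}
    - {"offset": [-0.022,-0.079,0.001],"dr": [0,0,-63.0]}
    - {"offset": [-0.026,-0.082,0.001],"dr": [0,0,-66.5]}
    - {"offset": [-0.03,-0.085,0.001],"dr": [0,0,-70.0]}

```text
time_s: 7.08
position: [0.4908, 0.1056, 0.0158]
tcp_rot: [[-0.784, 0.621, 0.004], [0.621, 0.784, 0.0], [-0.003, 0.003, -1.0]]
force: [2.7, 2.1, 1.3]
opening: 0.007
grasp_force: 1.2
```

```bash
python3 go.py 144 165 3 -.021
```

```text
(array([-41.4195273 , -39.84329514]), 91) 167
[0.489279   0.10527394 0.01558658] 51.44381119678465 [0.83545537 0.40063038 0.4607333 ] 7.1833
[{"offset": [0.001, -0.003, 0.0], "dr": [0, 0, -2.6]}, {"offset": [0.002, -0.007, 0.0], "dr": [0, 0, -5.6]}, {"offset": [0.003, -0.011, 0.0], "dr": [0, 0, -8.6]}, {"offset": [0.003, -0.015, 0.0], "dr": [0, 0, -11.6]}, {"offset": [0.003, -0.019, 0.0], "dr": [0, 0, -14.6]}, {"offset": [0.003, -0.023, 0.0], "dr": [0, 0, -17.6]}, {"offset": [0.003, -0.027, 0.0], "dr": [0, 0, -20.6]}, {"offset": [0.003, -0.031, 0.0], "dr": [0, 0, -23.6]}]
```

Request:
servo_tool:
  targets:
    - {"offset": [0.001,-0.003,0.0],"dr": [0,0,-2.6]}
    - {"offset": [0.002,-0.007,0.0],"dr": [0,0,-5.6]}
    - {"offset": [0.003,-0.011,0.0],"dr": [0,0,-8.6]}
    - {"offset": [0.003,-0.015,0.0],"dr": [0,0,-11.6]}
    - {"offset": [0.003,-0.019,0.0],"dr": [0,0,-14.6]}
    - {"offset": [0.003,-0.023,0.0],"dr": [0,0,-17.6]}
    - {"offset": [0.003,-0.027,0.0],"dr": [0,0,-20.6]}
    - {"offset": [0.003,-0.031,0.0],"dr": [0,0,-23.6]}
    - {"offset": [0.003,-0.031,0.0],"dr": [0,0,-23.6]}

```text
time_s: 7.93
position: [0.4678, 0.0829, 0.0154]
tcp_rot: [[-0.966, 0.258, 0.001], [0.258, 0.966, 0.0], [-0.001, 0.0, -1.0]]
force: [-0.2, -0.2, 0.2]
opening: 0.005
grasp_force: 0.2
```

```bash
cat > fin.py <<'E'
from m import *
# angle between pointer and marker using both views
for n in("top","side"):
    c=cap(n)
    roi=(235,150,345,285) 
    r,rc,s=blobs(c,(0,150,60),(8,255,255),roi,"r")
    y,yc,sy=blobs(c,(22,120,100),(35,255,255),roi,"y")
    _,d,e1,e2=line(c,r,.062)
    if d[0]<0:d,e1,e2=-d,e2,e1
    m=ray(c,rc,.060)[:2]-AX; my=ray(c,yc,.046)[:2]-AX
    A=lambda v:round(float(np.degrees(np.arctan2(v[1],v[0]))),2)
    # direction from the arm's base (fit) to tip, sideways miss at 104 mm
    print(n,"red line",A(d),"red centroid",A(m),"tip",e2-AX,"marker",A(my),my,len(r),len(y))
    if n=="top":
        print("line passes axis by mm",1e3*(d[0]*(AX-e1)[1]-d[1]*(AX-e1)[0]))
    cv2.imwrite("pics/f_%s.png"%n,c["color"][:,:,::-1])
E
python3 fin.py; python3 go.py 166 169 1 -.021
```

```text
top red line -18.06 red centroid -16.45 tip [ 0.09664624 -0.0299343 ] marker -13.01 [ 0.11460252 -0.02648569] 85 48
line passes axis by mm -1.4954348008071874
side red line -15.55 red centroid -20.35 tip [ 0.09170353 -0.033855  ] marker -10.01 [ 0.11721292 -0.02068988] 161 31
(array([-18.05626248, -16.74944904]), 85) 159
[0.46680914 0.08325358 0.0151533 ] 75.04550555630118 [ 0.32787046  0.2503142  -0.8316309 ] 8.1333
[{"offset": [-0.001, -0.002, -0.0], "dr": [0, 0, -1.0]}, {"offset": [-0.001, -0.003, -0.0], "dr": [0, 0, -2.0]}, {"offset": [-0.0, -0.004, -0.0], "dr": [0, 0, -3.0]}, {"offset": [0.0, -0.005, -0.0], "dr": [0, 0, -4.0]}]
```

Request:
servo_tool:
  targets:
    - {"offset": [-0.001,-0.002,0.0],"dr": [0,0,-1.0]}
    - {"offset": [-0.001,-0.003,0.0],"dr": [0,0,-2.0]}
    - {"offset": [0.0,-0.004,0.0],"dr": [0,0,-3.0]}
    - {"offset": [0.0,-0.0055,0.0],"dr": [0,0,-4.0]}
    - {"offset": [0.0,-0.0055,0.0],"dr": [0,0,-4.0]}
    - {"offset": [0.0,-0.0055,0.0],"dr": [0,0,-4.0]}

```text
time_s: 8.63
position: [0.4658, 0.0777, 0.0152]
tcp_rot: [[-0.982, 0.188, -0.0], [0.188, 0.982, -0.0], [0.0, -0.0, -1.0]]
force: [-0.9, 0.6, -0.2]
opening: 0.005
grasp_force: 0.4
```

```bash
sed -i 's/AX=np.array.*/AX=np.array([.537,.044])/' h.py; python3 fin.py
python3 - <<'E'
from h import *
a=cv2.imread("pics/f_top.png")[165:245,265:325];b=cv2.imread("pics/f_side.png")[170:230,265:345]
cv2.imwrite("pics/last.png",np.hstack([cv2.resize(a,(420,560),interpolation=2),cv2.resize(cv2.copyMakeBorder(b,0,47,0,0,0),(380,560),interpolation=2)]))
s=bot.read_state();print(pose()[0],pose()[2],s["force"],s["time_s"])
E
```

```text
top red line -13.99 red centroid -13.81 tip [ 0.09510041 -0.02365727] marker -13.7 [ 0.11236438 -0.02740124] 85 49
line passes axis by mm -0.04146854646448501
side red line -12.96 red centroid -18.13 tip [ 0.09232402 -0.02982568] marker -10.88 [ 0.11537223 -0.02218208] 157 30
[0.46643188 0.07753219 0.01533034] 79.15072356891437 [-0.8032481   0.17070433 -0.05068122] 8.7333
```

View pics/last.png

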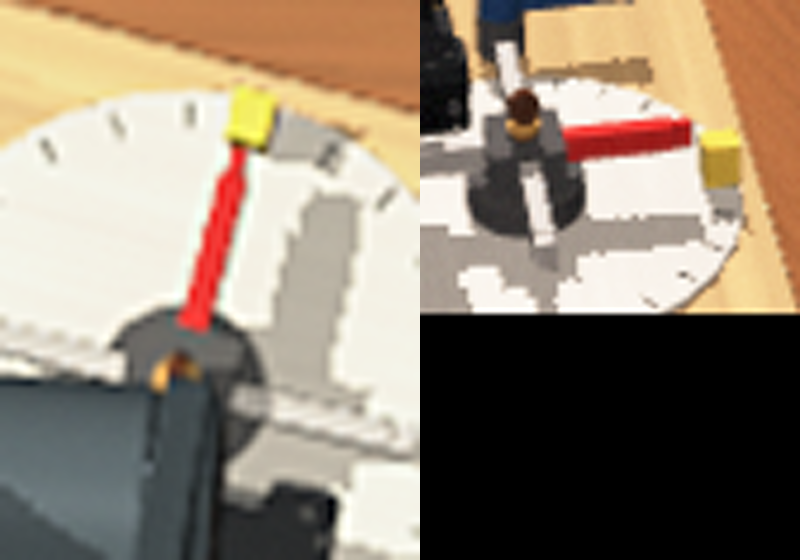

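Run:
```python
from h import *
c=cap("side");t=cap("top")
A=lambda v:(np.degrees(np.arctan2(v[1]-AX[1],v[0]-AX[0])),np.hypot(*(v[:2]-AX)))
# side: yellow extents (vertical edges of near side face) and red end rows
for cc,n in((c,"side"),(t,"top")):
    h=cv2.cvtColor(cc["color"],cv2.COLOR_RGB2HSV)
    for nm,lo,hi in(("y",(22,110,90),(35,255,255)),("r",(0,130,60),(8,255,255))):
        m=cv2.inRange(h,lo,hi);m[:150]=0;m[240:]=0;m[:,:270]=0;m[:,340:]=0
        q=np.argwhere(m)
        if n=="side":
            for col in range(q[:,1].max()-12,q[:,1].max()+1):
                r=q[q[:,1]==col][:,0]
                if len(r):print(nm,col,r.min(),r.max(),end="; ")
        else:
            for row in range(q[:,0].min(),q[:,0].max()+1):
                r=q[q[:,0]==row][:,1];w=h[row,r,1].astype(float)
                if len(r):print(nm,row,r.min(),r.max(),np.round((r*w).sum()/w.sum(),1),end="; ")
        print()
for al in(-12.5,-13.5,-14.5):
    a=np.radians(al);u=np.array([np.cos(a),np.sin(a)]);v=np.array([-u[1],u[0]])
    print(al,"tip side/top",proj(c,[*(AX+.098*u),.064]).round(1),proj(t,[*(AX+.098*u),.064]).round(1),"base",proj(t,[*(AX+.03*u),.064]).round(1),"marker top corners",[(proj(c,[*(AX+r*u+s*v),.05]).round(1).tolist(),proj(t,[*(AX+r*u+s*v),.05]).round(1).tolist()) for r in(.104,.126) for s in(-.009,.009)])
```

```text
y 324 196 197; y 325 195 201; y 326 195 202; y 327 195 202; y 328 195 200; y 329 194 199; y 330 194 204; y 331 195 204; y 332 196 197; 
r 309 193 199; r 310 193 198; r 311 193 198; r 312 193 198; r 313 193 198; r 314 193 198; r 315 193 198; r 316 193 198; r 317 193 198; r 318 193 197; r 319 193 197; r 320 193 197; r 321 193 197; 
y 177 298 301 299.5; y 178 299 304 301.3; y 179 298 304 301.0; y 180 298 303 300.5; y 181 298 303 300.5; y 182 298 303 300.5; y 183 298 303 300.5; y 184 297 302 299.5; y 185 299 302 300.5; y 186 302 302 302.0; 
r 186 298 299 298.5; r 187 298 299 298.5; r 188 298 299 298.5; r 189 297 299 298.0; r 190 296 299 297.6; r 191 296 299 297.5; r 192 296 299 297.4; r 193 296 298 297.0; r 194 295 298 296.7; r 195 295 298 296.5; r 196 295 298 296.4; r 197 294 297 295.7; r 198 294 297 295.5; r 199 294 297 295.5; r 200 294 297 295.4; r 201 293 296 294.6; r 202 293 296 294.5; r 203 293 296 294.5; r 204 293 296 294.4; r 205 292 295 293.7; r 206 292 295 293.5; r 207 292 295 293.4; r 208 292 294 293.0; r 209 291 294 292.5; r 210 290 295 292.5; r 211 291 294 292.6; 
-12.5 tip side/top [321.4 192.2] [298.1 185.6] base [292.5 208.8] marker top corners [([324.2, 198.0], [301.7, 185.2]), ([322.8, 194.5], [295.6, 183.8]), ([332.0, 197.2], [303.5, 177.9]), ([330.5, 193.7], [297.4, 176.5])]
-13.5 tip side/top [321.6 192.5] [298.6 185.8] base [292.6 208.9] marker top corners [([324.3, 198.3], [302.3, 185.4]), ([323.0, 194.9], [296.2, 183.9]), ([332.1, 197.6], [304.2, 178.1]), ([330.7, 194.1], [298.1, 176.6])]
-14.5 tip side/top [321.7 192.9] [299.2 185.9] base [292.8 208.9] marker top corners [([324.3, 198.7], [302.9, 185.6]), ([323.2, 195.2], [296.9, 184.0]), ([332.2, 198.0], [305.0, 178.4]), ([330.9, 194.6], [298.9, 176.7])]
```

Request:
servo_tool:
  targets:
    - {"offset": [0,0.004,0],"dr": [0,0,0]}
    - {"offset": [0,0.008,0],"dr": [0,0,0]}
    - {"offset": [0,0.012,0],"dr": [0,0,0]}
    - {"offset": [0,0.014,0],"dr": [0,0,0]}
    - {"offset": [0,0.014,-0.02],"dr": [0,0,0]}
    - {"offset": [0,0.014,-0.05],"dr": [0,0,0]}
    - {"offset": [0,0.014,-0.08],"dr": [0,0,0]}
    - {"offset": [0,0.014,-0.11],"dr": [0,0,0]}
    - {"offset": [0,0.014,-0.12],"dr": [0,0,0]}
    - {"offset": [0,0.014,-0.12],"dr": [0,0,0]}
    - {"offset": [0,0.014,-0.12],"dr": [0,0,0]}

```text
time_s: 9.75
position: [0.4687, 0.0918, 0.1356]
tcp_rot: [[-0.982, 0.188, 0.001], [0.188, 0.982, -0.0], [-0.001, 0.0, -1.0]]
force: [-0.0, 0.1, -1.7]
opening: 0.005
grasp_force: 0.0
```

```bash
cat >> h.py <<'E'
PV=np.array([.577,.2027])
def levpt(al,r,q,z):
    a=np.radians(al);u=np.array([np.cos(a),np.sin(a)]);n=np.array([-u[1],u[0]])
    return (*(PV+r*u+q*n),z,al+90)
E
python3 fin.py
python3 - <<'E'
from h import *
p,_,y=pose();print(p,y);print(rows([levpt(-11,.065,-.045,.12)]))
E
```

```text
top red line -13.99 red centroid -13.81 tip [ 0.09510041 -0.02365727] marker -13.7 [ 0.11236438 -0.02740124] 85 49
line passes axis by mm -0.04146854646448501
side red line -13.58 red centroid -17.84 tip [ 0.09220332 -0.02993425] marker -12.19 [ 0.11430942 -0.02469963] 154 37
[0.46747883 0.09172285 0.13422022] 79.15037937241978
[([-0.1516, 0.0844, 0.0138], [-0.0, -0.1, 0.2])]
```

Request:
servo_tool:
  targets:
    - {"offset": [-0.025,0.014,0],"dr": [0,0,0]}
    - {"offset": [-0.05,0.028,0],"dr": [0,0,0]}
    - {"offset": [-0.075,0.042,0],"dr": [0,0,0]}
    - {"offset": [-0.1,0.056,0],"dr": [0,0,0]}
    - {"offset": [-0.125,0.07,0],"dr": [0,0,0]}
    - {"offset": [-0.145,0.08,0],"dr": [0,0,0]}
    - {"offset": [-0.152,0.084,0],"dr": [0,0,0]}
    - {"offset": [-0.152,0.084,0],"dr": [0,0,0]}
    - {"offset": [-0.152,0.084,0.02],"dr": [0,0,0]}
    - {"offset": [-0.152,0.084,0.04],"dr": [0,0,0]}
    - {"offset": [-0.152,0.084,0.06],"dr": [0,0,0]}
    - {"offset": [-0.152,0.084,0.08],"dr": [0,0,0]}
    - {"offset": [-0.152,0.084,0.1],"dr": [0,0,0]}
    - {"offset": [-0.152,0.084,0.11],"dr": [0,0,0]}
    - {"offset": [-0.152,0.084,0.118],"dr": [0,0,0]}
    - {"offset": [-0.152,0.084,0.118],"dr": [0,0,0]}
    - {"offset": [-0.152,0.084,0.118],"dr": [0,0,0]}

```text
time_s: 11.27
position: [0.6333, 0.1453, 0.0174]
tcp_rot: [[-0.982, 0.188, -0.001], [0.188, 0.982, -0.0], [0.001, -0.0, -1.0]]
force: [-0.4, -0.5, 0.3]
opening: 0.005
grasp_force: 0.0
```

```bash
cat > gl.py <<'E'
import sys
from m import *
c=cap("side");b,_,s=blobs(c,(100,120,40),(125,255,255),(220,140,360,220),"b");l=line(c,b,.058)
t=cap("top");bt,_,s2=blobs(t,(100,120,40),(125,255,255),(190,150,260,225),"b")
print("blue",s,l[2],l[3],s2,[v.round(4) for v in line(t,bt,.061)[1:]]);p,r,y=pose();s=bot.read_state();print(p,y,s["force"],s["time_s"],s["joint_positions"])
print("red",ang(t))
q0,q1,a0,a1,st=map(float,sys.argv[1:6])
R=rows([levpt(a0-st,.065,q,.0165) for q in np.arange(q0,q1+1e-6,.004)]+[levpt(a,.065,q1,.0165) for a in np.arange(a0,a1+.01,st)])
print(str([{"offset":[round(v,3) for v in o],"dr":[0,0,round(d[2],1)]} for o,d in R]).replace("'",'"'))
E
python3 gl.py -.041 -.021 -8 42 4
```

```text
blue [278 165  20   9 122] [0.56466158 0.19819812] [0.62988958 0.19128378] [229 177   5   1   5] [array([ 0.0095, -1.    ], dtype=float32), array([0.6563, 0.2195]), array([0.6564, 0.2081])]
[0.63443817 0.14546332 0.01841837] 79.13974400102795 [-0.22158209  0.08545718  0.41528341] 11.3667 [ 3.09493465e+00  4.47041020e+01  8.52340750e+01 -5.59415184e-04
  4.99493661e+01 -7.60444244e+01]
red (array([-13.9503045 , -14.25320499]), 90)
[{"offset": [0.003, 0.003, 0.002], "dr": [0, 0, 1.1]}, {"offset": [0.003, 0.007, 0.002], "dr": [0, 0, 1.1]}, {"offset": [0.003, 0.011, 0.002], "dr": [0, 0, 1.1]}, {"offset": [0.003, 0.015, 0.002], "dr": [0, 0, 1.1]}, {"offset": [0.003, 0.019, 0.002], "dr": [0, 0, 1.1]}, {"offset": [0.003, 0.023, 0.002], "dr": [0, 0, 1.1]}, {"offset": [0.001, 0.028, 0.002], "dr": [0, 0, -2.9]}, {"offset": [0.0, 0.032, 0.002], "dr": [0, 0, -6.9]}, {"offset": [-0.001, 0.037, 0.002], "dr": [0, 0, -10.9]}, {"offset": [-0.001, 0.042, 0.002], "dr": [0, 0, -14.9]}, {"offset": [-0.001, 0.046, 0.002], "dr": [0, 0, -18.9]}, {"offset": [-0.001, 0.051, 0.002], "dr": [0, 0, -22.9]}, {"offset": [-0.0, 0.056, 0.002], "dr": [0, 0, -26.9]}, {"offset": [0.001, 0.061, 0.002], "dr": [0, 0, -30.9]}, {"offset": [0.002, 0.065, 0.002], "dr": [0, 0, -34.9]}, {"offset": [0.003, 0.07, 0.002], "dr": [0, 0, -38.9]}, {"offset": [0.005, 0.074, 0.002], "dr": [0, 0, -42.9]}, {"offset": [0.007, 0.079, 0.002], "dr": [0, 0, -46.9]}, {"offset": [0.01, 0.083, 0.002], "dr": [0, 0, -50.9]}]
```

Request:
servo_tool:
  targets:
    - {"offset": [0.003,0.003,0.002],"dr": [0,0,1.1]}
    - {"offset": [0.003,0.007,0.002],"dr": [0,0,1.1]}
    - {"offset": [0.003,0.011,0.002],"dr": [0,0,1.1]}
    - {"offset": [0.003,0.015,0.002],"dr": [0,0,1.1]}
    - {"offset": [0.003,0.019,0.002],"dr": [0,0,1.1]}
    - {"offset": [0.003,0.023,0.002],"dr": [0,0,1.1]}
    - {"offset": [0.001,0.028,0.002],"dr": [0,0,-2.9]}
    - {"offset": [0.0,0.032,0.002],"dr": [0,0,-6.9]}
    - {"offset": [-0.001,0.037,0.002],"dr": [0,0,-10.9]}
    - {"offset": [-0.001,0.042,0.002],"dr": [0,0,-14.9]}
    - {"offset": [-0.001,0.046,0.002],"dr": [0,0,-18.9]}
    - {"offset": [-0.001,0.051,0.002],"dr": [0,0,-22.9]}
    - {"offset": [0.0,0.056,0.002],"dr": [0,0,-26.9]}
    - {"offset": [0.001,0.061,0.002],"dr": [0,0,-30.9]}
    - {"offset": [0.002,0.065,0.002],"dr": [0,0,-34.9]}
    - {"offset": [0.003,0.07,0.002],"dr": [0,0,-38.9]}
    - {"offset": [0.005,0.074,0.002],"dr": [0,0,-42.9]}
    - {"offset": [0.007,0.079,0.002],"dr": [0,0,-46.9]}
    - {"offset": [0.01,0.083,0.002],"dr": [0,0,-50.9]}

```text
time_s: 12.95
position: [0.64, 0.2285, 0.0152]
tcp_rot: [[-0.763, -0.646, 0.001], [-0.646, 0.763, -0.001], [0.0, -0.001, -1.0]]
force: [0.8, -2.0, 0.6]
opening: 0.007
grasp_force: 1.1
```

```bash
python3 gl.py -.021 -.021 43 63 4
```

```text
blue [278 159  15  15 110] [0.56408721 0.1789825 ] [0.63148098 0.24726244] [233 200   6   9  48] [array([ 0.9998, -0.0217], dtype=float32), array([0.5673, 0.1992]), array([0.5903, 0.1987])]
[0.63934682 0.22940101 0.0151606 ] 130.08234807408786 [ 0.44026762 -0.25216602  0.44172072] 13.05 [ 1.03386007e+01  4.66407153e+01  8.06243201e+01 -1.37334549e-02
  5.27385096e+01 -1.19735432e+02]
red (array([-13.90546516, -14.2464456 ]), 89)
[{"offset": [0.0, -0.003, -0.001], "dr": [0, 0, 1.1]}, {"offset": [-0.001, 0.002, -0.001], "dr": [0, 0, -2.9]}, {"offset": [-0.002, 0.007, -0.001], "dr": [0, 0, -6.9]}, {"offset": [-0.003, 0.011, -0.001], "dr": [0, 0, -10.9]}, {"offset": [-0.003, 0.016, -0.001], "dr": [0, 0, -14.9]}, {"offset": [-0.003, 0.021, -0.001], "dr": [0, 0, -18.9]}, {"offset": [-0.003, 0.026, -0.001], "dr": [0, 0, -22.9]}]
```

Request:
servo_tool:
  targets:
    - {"offset": [-0.001,0.002,0],"dr": [0,0,-2.9]}
    - {"offset": [-0.002,0.007,0],"dr": [0,0,-6.9]}
    - {"offset": [-0.003,0.011,0],"dr": [0,0,-10.9]}
    - {"offset": [-0.003,0.016,0],"dr": [0,0,-14.9]}
    - {"offset": [-0.003,0.021,0],"dr": [0,0,-18.9]}
    - {"offset": [-0.003,0.026,0],"dr": [0,0,-22.9]}

```text
time_s: 13.55
position: [0.6256, 0.25, 0.0152]
tcp_rot: [[-0.454, -0.891, 0.001], [-0.891, 0.454, -0.001], [0.001, -0.001, -1.0]]
force: [0.2, -1.8, 0.2]
opening: 0.003
grasp_force: 1.1
```

Request:
servo_tool:
  targets:
    - {"offset": [0,0.001,0],"dr": [0,0,-1]}
    - {"offset": [0,0.002,0],"dr": [0,0,-2]}
    - {"offset": [0,0.003,0],"dr": [0,0,-2]}
    - {"offset": [0,0.003,0],"dr": [0,0,-2]}

```text
time_s: 13.88
position: [0.623, 0.2522, 0.0153]
tcp_rot: [[-0.425, -0.905, 0.001], [-0.905, 0.425, 0.001], [-0.001, -0.001, -1.0]]
force: [2.2, 0.6, -1.5]
opening: 0.006
grasp_force: 0.9
```

```bash
python3 gl.py -.021 -.021 66 70 1
```

```text
blue [278 153   8  21 106] [0.57052022 0.17665274] [0.62528671 0.29347266] [223 197  16  12  95] [array([0.4904, 0.8715], dtype=float32), array([0.5731, 0.1911]), array([0.5977, 0.2348])]
[0.62300358 0.25215181 0.01532462] 154.86525087927794 [ 2.25719946 -0.20005152 -1.22679771] 13.9833 [ 1.25205967e+01  4.61820875e+01  8.18563434e+01  2.04187008e-02
  5.18949839e+01 -1.42357265e+02]
red (array([-13.64525801, -14.17155651]), 90)
[{"offset": [-0.001, -0.0, -0.001], "dr": [0, 0, -0.1]}, {"offset": [-0.001, 0.001, -0.001], "dr": [0, 0, -1.1]}, {"offset": [-0.001, 0.002, -0.001], "dr": [0, 0, -2.1]}, {"offset": [-0.002, 0.003, -0.001], "dr": [0, 0, -3.1]}, {"offset": [-0.002, 0.004, -0.001], "dr": [0, 0, -4.1]}, {"offset": [-0.002, 0.005, -0.001], "dr": [0, 0, -5.1]}]
```

Request:
servo_tool:
  targets:
    - {"offset": [0,0.001,0],"dr": [0,0,-1]}
    - {"offset": [0,0.002,0],"dr": [0,0,-1]}
    - {"offset": [0,0.002,0],"dr": [0,0,-1]}

```text
time_s: 14.23
position: [0.6209, 0.2533, 0.0155]
tcp_rot: [[-0.408, -0.913, 0.001], [-0.913, 0.408, 0.001], [-0.001, -0.001, -1.0]]
force: [2.5, 0.4, -0.3]
opening: 0.003
grasp_force: 1.0
```

Request:
servo_tool:
  targets:
    - {"offset": [0,0.001,0],"dr": [0,0,0]}
    - {"offset": [0,0.002,0],"dr": [0,0,0]}
    - {"offset": [0,0.002,0],"dr": [0,0,0]}
    - {"offset": [0,0.002,0],"dr": [0,0,0]}

```text
time_s: 14.57
position: [0.6205, 0.2535, 0.0156]
tcp_rot: [[-0.408, -0.913, 0.004], [-0.913, 0.408, -0.0], [-0.001, -0.003, -1.0]]
force: [4.3, -1.0, -2.3]
opening: 0.009
grasp_force: 2.5
```

Request:
servo_tool:
  targets:
    - {"offset": [0,0.001,0],"dr": [0,0,0]}
    - {"offset": [0,0.002,0],"dr": [0,0,0]}
    - {"offset": [0,0.002,0],"dr": [0,0,0]}
    - {"offset": [0,0.002,0],"dr": [0,0,0]}

```text
time_s: 14.9
position: [0.6205, 0.2535, 0.0156]
tcp_rot: [[-0.408, -0.913, 0.007], [-0.913, 0.408, -0.001], [-0.002, -0.007, -1.0]]
force: [7.4, -2.9, -4.4]
opening: 0.007
grasp_force: 4.1
```

```bash
python3 gl.py -.021 -.021 66 66 1
```

```text
blue [278 152   8  22 107] [0.57124505 0.17645669] [0.62403816 0.30181816] [223 197  16  12  97] [array([0.4496, 0.8932], dtype=float32), array([0.5736, 0.1909]), array([0.5961, 0.2355])]
[0.62051793 0.25353005 0.01566651] 155.94043704027058 [ 7.64137695 -2.22478618 -3.61056786] 15.0 [  12.75761294   45.95504991   82.40796507   -0.16589218   51.25717744
 -143.07984664]
red (array([-13.54311936, -14.11773312]), 91)
[{"offset": [-0.001, -0.003, -0.001], "dr": [0, 0, 0.9]}, {"offset": [-0.001, -0.002, -0.001], "dr": [0, 0, -0.1]}]
```

Request:
servo_tool:
  targets:
    - {"offset": [0,-0.004,0],"dr": [0,0,0]}
    - {"offset": [0,-0.01,0],"dr": [0,0,0]}
    - {"offset": [0,-0.018,0],"dr": [0,0,0]}
    - {"offset": [0,-0.022,0],"dr": [0,0,0]}
    - {"offset": [0,-0.022,0],"dr": [0,0,0]}
    - {"offset": [0,-0.022,-0.02],"dr": [0,0,0]}
    - {"offset": [0,-0.022,-0.05],"dr": [0,0,0]}
    - {"offset": [0,-0.022,-0.08],"dr": [0,0,0]}
    - {"offset": [0,-0.022,-0.11],"dr": [0,0,0]}
    - {"offset": [0,-0.022,-0.15],"dr": [0,0,0]}
    - {"offset": [0,-0.022,-0.16],"dr": [0,0,0]}
    - {"offset": [0,-0.022,-0.16],"dr": [0,0,0]}
    - {"offset": [0,-0.022,-0.16],"dr": [0,0,0]}

```text
time_s: 16.08
position: [0.6366, 0.2456, 0.1754]
tcp_rot: [[-0.408, -0.913, 0.0], [-0.913, 0.408, 0.0], [-0.0, -0.0, -1.0]]
force: [0.5, -0.4, -0.3]
opening: 0.006
grasp_force: 0.0
```

```bash
python3 gl.py -.021 -.021 66 66 1|head -3; python3 fin.py
```

```text
blue [278 153   8  21 112] [0.57090078 0.17672762] [0.62257024 0.29477927] [217 194  22  15 121] [array([0.4408, 0.8976], dtype=float32), array([0.5737, 0.1908]), array([0.6042, 0.253 ])]
[0.63509812 0.24521855 0.17284598] 155.9418930323218 [ 0.05549154 -0.09213122  0.64876369] 16.1833 [ 1.17263424e+01  3.59575237e+01  7.42806679e+01  4.54578698e-03
  7.00410765e+01 -1.44217432e+02]
top red line -13.9 red centroid -13.87 tip [ 0.09510105 -0.02365335] marker -13.7 [ 0.11236438 -0.02740124] 86 49
line passes axis by mm 0.11057862231284976
side red line -12.96 red centroid -18.13 tip [ 0.09232402 -0.02982568] marker -10.83 [ 0.11494612 -0.02199662] 157 30
```

Request:
servo_tool:
  targets:
    - {"offset": [0.03,0,0],"dr": [0,0,0]}
    - {"offset": [0.06,0,0],"dr": [0,0,0]}
    - {"offset": [0.09,0,-0.01],"dr": [0,0,0]}
    - {"offset": [0.12,0.01,-0.02],"dr": [0,0,0]}
    - {"offset": [0.15,0.02,-0.03],"dr": [0,0,0]}
    - {"offset": [0.18,0.04,-0.03],"dr": [0,0,0]}
    - {"offset": [0.21,0.06,-0.03],"dr": [0,0,0]}
    - {"offset": [0.24,0.06,-0.03],"dr": [0,0,0]}
    - {"offset": [0.27,0.06,-0.03],"dr": [0,0,0]}
    - {"offset": [0.3,0.06,-0.03],"dr": [0,0,0]}
    - {"offset": [0.33,0.06,-0.03],"dr": [0,0,0]}
    - {"offset": [0.36,0.06,-0.03],"dr": [0,0,0]}
    - {"offset": [0.36,0.06,-0.03],"dr": [0,0,0]}
    - {"offset": [0.36,0.06,-0.03],"dr": [0,0,0]}

```text
time_s: 17.45
position: [0.4446, -0.0098, 0.199]
tcp_rot: [[-0.453, -0.891, -0.012], [-0.889, 0.453, -0.064], [0.062, -0.018, -0.998]]
force: [-0.0, 0.7, 0.3]
opening: 0.004
grasp_force: 0.0
```

Run:
```python
from m import *
t=cap("top","pics/e.png");b,bc,s=blobs(t,(100,120,40),(125,255,255),(190,150,262,225),"b")
l=line(t,b,.061);d=l[1];e=l[3]-PV;print(s,d,np.degrees(np.arctan2(d[1],d[0])),l[2:],np.degrees(np.arctan2(e[1],e[0])))
for al in(60,63,65.4):
    a=np.radians(al);print(al,proj(t,[*(PV+.085*np.array([np.cos(a),np.sin(a)])),.061]))
far=b[b[:,0]<b[:,0].min()+6];print(far.mean(0), pose()[0],bot.read_state()["time_s"])
c=ray(t,far.mean(0),.061)[:2]-PV;print(np.degrees(np.arctan2(c[1],c[0])),np.hypot(*c))
```

```text
[205 189  34  20 167] [0.4304635 0.902608 ] 64.50302 (array([0.57385589, 0.19078743]), array([0.6191105 , 0.28567856])) 63.09281987977675
60 [208.49207887 189.53846067]
63 [207.68515556 190.89142238]
65.4 [207.09062266 192.0018143 ]
[207.60869565 191.08695652] [ 0.44497198 -0.01000445  0.19913452] 17.5
63.39800633614592 0.08491784752185921
```

```bash
python3 -c "
from rig import ticket
print(ticket.hand_in())"
```

```text
the job is handed in; nothing more can be done
None
```

The job is handed in at about 17.5 s: the red pointer points at the yellow marker to within about half a degree by camera. The blue lever was then pushed until it stopped moving under about 8 N, which I took as its stop, and the arm is clear. I took no final check that the peg and the other items were undisturbed.

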